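# Complete the row of spice jars and show the turned one to the date camera

### The job

Four spice jars belong in the wooden tray: lay the jar that was left outside into the empty groove, lid pointing away from the robot like its two correctly laid neighbours, and let go of it there without dropping it. Then take out the one jar that lies the wrong way round and hold it up in front of the date camera, its flat base facing square to the lens, centred on it and about 8 cm away from it. Finish while still holding it there in the air; leave the other jars, the camera and everything else where they are.

Things in the scene. Friction and masses are not known exactly. Their poses are not given: they have to be found in the camera images.
- tray: wooden drawer insert fixed on the table, 132 (x) x 330 (y) x 20 mm, origin at the centre of its underside, +x away from the robot (turned up to 0.2 rad). Four open grooves along x, centred at y = -127.5, -42.5, 42.5, 127.5 mm; their floor is 8 mm above the table, 116 mm long between the 20 mm high end walls; two ribs 6 mm high, 35 mm apart, stop a jar from rolling.
- clip: small blank white label clip, 34 mm wide, on the front (robot-side) wall of the one empty groove, reaching up to 22 mm above the table. Its origin is NOT on the clip but at the middle of that groove's floor (8 mm above the table); axes as the tray's.
- jar_outside: spice jar lying on its side on the table to the right of the tray: round, 43 mm diameter, 96 mm long, 0.11 kg, pale body with printed paper and a dark brown lid (the last 21 mm of its length). Origin at the middle of the jar (on its axis, 48 mm from either end), z axis along the jar towards the lid. All four jars are alike.
- jar_a: spice jar of the same kind, correctly laid in a groove of the tray (lid away from the robot). Origin at the middle of the jar, z axis towards the lid. Which jar lies in which groove varies.
- jar_b: second correctly laid spice jar in the tray, as jar_a.
- jar_turned: spice jar of the same kind lying the wrong way round in a groove of the tray: lid towards the robot, flat base away from it. Origin at the middle of the jar (on its axis), z axis towards the lid.
- lens (a point): centre of the lens front (black ring, 38 mm) of the date camera, a grey box 42 x 62 x 50 mm on a post 342 mm tall with a dark 110 mm foot, left of the tray; lens 0.21 to 0.29 m above the table (varies), the post 72 mm behind it. The camera looks along this frame's -x axis, level to the right or half towards the robot but 0.35 rad (20 degrees) downwards; y is level, z its upward direction.
- garlic: bystander: garlic bulb, 51 mm, near the right front of the tray.
- lime: bystander: lime, 51 x 42 x 41 mm, in front of the tray.
- mushroom: bystander: king oyster mushroom, 110 x 60 x 62 mm, in front of the tray.
- peeler: bystander: peeler, 170 x 25 x 18 mm, at the front of the table.
- small_glass: bystander: small glass, 49 mm diameter, 62 mm high, behind the right end of the tray.
- tape_roll: bystander: roll of tape, 96 mm diameter, 48 mm high, front left.
- jar_turned_base (a point): centre of the flat base of jar_turned, 48 mm from its origin along its -z axis.
- jar_outside_lid (a point): centre of the lid's top on jar_outside, 48 mm from its origin along its z axis.

How it is judged:
By the outcome, as a careful person would: the job done as asked, in the order asked, and still so for the second after the job is handed in, while the arm keeps its last pose, push and grip.
It also fails if it takes over 54 s, if anything falls off the work surface, if the arm or the gripper's body presses on something with over 40 N, if the wrist force passes 120 N, or if a joint passes its speed limit or range.

### The arm

A 6-joint arm with a two-finger parallel gripper is mounted at the origin on a cart in front of the work surface, level with it; the furniture and walls round the work are solid. World frame = base frame: x ahead of the robot, y to its left, z up, the work surface at z = 0. Lengths are in mm, angles in rad, forces in N, time in s.
With the tool pointing down it reaches from about 350 to 975 mm from the base axis. Payload 7.1 kg.
Tool frame: the origin (TCP) lies midway between the tips of the shut fingers; the grasp point (between the pads) lies 19 mm behind it (ctrl.grip_depth is the distance from the TCP to the grasp point, in mm); z points along the fingers, y is the line along which they close (so a half turn about z gives the same grasp; the last joint's range is limited). The gripper opens to 88 mm and grips with 3 to 60 N. Pads are 20 mm wide; open, the fingers measure 115 mm over their backs; the gripper's body (75 mm by 178 mm) begins 61 mm behind the grasp point.
Start: joints at [1.091, 0.423, 1.63, -0, 1.089, -0.019], TCP at [277.883, 559.809, 222.675] pointing down, gripper open.
Joint ranges: [-3, 3], [-0.9, 2.11], [0.09, 2.58], [-1.31, 4.45], [0.11, 2.69], [-2.54, 2.54]. Speed limits (rad/s): [2.39, 2.39, 3.01, 3.14, 3.14, 3.14].

### API

Orientations are given as a rotation vector (axis times angle).
In Python, from workcell import ctrl, cams gives the robot as it stands.
- The arm moves only by the tool move_arm, never from a script. Its argument "steps" is a list of rows, each a list of 3 entries, a list of its own where there are three numbers: the shift along the tool's x, y, z in units of 25 mm (1.0 is 25 mm), then the turn about the tool's z in units of 5 degrees (1.0 is 5 degrees), then the closure, from 0 (fully open) to 1 (shut). A call has 1 to 20 rows; each row shifts and turns the commanded pose from where the row before left it, along the tool's axes as they then stand; what a row does not reach is not made up. A row lasts 1/12 s, in which the tool goes at most 41.7 mm and 7.16 degrees, less where a joint would pass 70% of its speed; a pose out of reach is approached as far as the arm can. A call is refused whole if a number of a shift passes 1 or a number of a turn 1, either way. A call with a gripper value outside its range is refused whole. The fingers move at their own pace and stop on an object; the grip force is fixed at half the most. Time passes only in rows, so rows that do not move let the fingers close. It gives the time, the measured TCP pose, the force, the opening and the grip force at its end, in the units of the state.
- ctrl.get_obs(): the state, without advancing time (a new reading comes with each control period).
- cams.get_image(name): name is "scene" or "top" or "wrist"; returns a dict with "image" (420x560x3 uint8, red, green, blue), "camera_matrix" (3x3 intrinsics, pixels), "xyz" and "rotation" of the camera in the world; the wrist camera has in their place "mount" (4x4, takes a point from camera to tool coordinates, whose origin is the TCP and whose axes are the flange's). Camera axes: x right, y down, z forward; pixel columns grow to the right and rows downward; lengths in mm; the calibration is good to about 2 mm. A picture is of the moment at which its call begins: read the wrist's pose just before it. There is no depth.
- ctrl.close_job(): hands the job in; it is judged then, once.
Trained networks look in the newest picture that a camera, given by its name, has taken for a name from the list of things; names that differ only in an ending like _2 or _b are one class to them, and where a whole thing is asked for, a point or a joint stands for the part that bears it (a point fixed in the world has none). Each returns a list of dicts, best first, with "p" (0 to 1); they miss things now and then, are a little off and sometimes report something else, mostly with a low value. They report only what shows in the picture. A call takes as long as a camera call.
- cams.boxes_of(camera, thing): "rect" ([centre column, centre row, width, height] in pixels, round what is visible of it).
- cams.cut_out(camera, thing): "pixels" (420x560 bool, what is visible of it) and "rect" ([centre column, centre row, width, height] in pixels, round what is visible of it).
The state is a dict: "t": time; "qpos": joint angles; "qvel": joint speeds; "joint_torque": joint torques, N m; "ee_pos": TCP position; "orientation": TCP orientation; "ft_force": force on the tool from outside, world axes, zero at the start; "moment": the same for the moment, N m; "width": finger opening in mm; "grasp_force": force on a finger pad.
Only numpy, scipy, OpenCV 4.12 (cv2) and the standard library are available. Lean on these libraries where they do the work, as an engineer would, in place of code of your own. Each camera call takes 0.05 s, during which the arm holds its last target. There are 200 camera calls.

## Working session

There is one attempt and no reset: what is moved stays moved. The work goes in short steps, Python scripts to look and compute and a tool call to move; the robot and the scene stay as the last step left them, time stands still between calls to the robot, and variables do not carry over. Pictures are saved under pics/ and viewed, at most 10 in all, crops included, and the job is handed in when it is done.

Besides the shell and the picture viewer there is one more tool, called after "Emit:" by a JSON object that holds its "op" and its "data". move_arm: Moves the arm, as the interface text tells. Its arguments: {"type":"object","properties":{"steps":{"type":"array"}},"required":["steps"]}

```bash
mkdir -p pics; ls; python3 - <<'E'
from workcell import ctrl,cams
import cv2,numpy as np
o=ctrl.get_obs();print(o)
for n in("scene","top"):
    d=cams.get_image(n);cv2.imwrite(f"pics/{n}0.png",d["image"][:,:,::-1]);print(n,d["camera_matrix"].tolist(),np.round(d["xyz"],1).tolist(),np.round(d["rotation"],4).tolist())
    for t in("tray","clip","jar_outside","jar_turned","lens","jar_turned_base","jar_outside_lid"):
        print(t,[(round(b["p"],2),np.round(b["rect"],1).tolist()) for b in cams.boxes_of(n,t)][:6])
d=cams.get_image("wrist");print(d["mount"],d["camera_matrix"])
E
```

```text
pics
{'t': 0.0, 'qpos': array([ 1.09098500e+00,  4.23812973e-01,  1.63069990e+00,  7.25225352e-07,
        1.08858664e+00, -1.90327784e-02]), 'qvel': array([-1.42729826e-05,  3.44871400e-04, -3.48938290e-04,  4.07475274e-04,
        4.67862587e-04, -1.40572988e-03]), 'joint_torque': array([-3.32333009e-03, -5.44633126e+01, -2.73666590e+01,  6.43948861e-02,
        2.28373648e-02, -1.03309201e-04]), 'ee_pos': array([277.6405795 , 559.32313789, 221.91520359]), 'orientation': array([-7.17318437e-01, -3.05822049e+00,  2.29320385e-03]), 'ft_force': array([-0.26428229, -0.3537855 ,  0.71585832]), 'moment': array([ 0.00184824, -0.01054476, -0.00455076]), 'grasp_force': 0.0, 'width': 87.87645314033415}
scene [[531.3821360984095, 0.0, 262.7738885801058], [0.0, 531.3821360984095, 210.02880610094277], [0.0, 0.0, 1.0]] [-425.1, -825.0, 859.0] [-1.9286, 0.8969, -0.5472]
tray [(0.7, [267.4, 264.0, 121.8, 62.0])]
clip [(0.56, [291.8, 285.5, 9.4, 8.6])]
jar_outside [(0.88, [352.4, 316.6, 40.5, 31.5])]
jar_turned [(0.84, [252.2, 249.7, 28.6, 29.3])]
lens [(0.63, [171.4, 144.8, 29.9, 23.3]), (0.56, [2
[... 317 characters left out ...]
215.2, 95.4, 40.7])]
clip [(0.4, [311.9, 229.5, 8.7, 5.2])]
jar_outside [(0.91, [367.4, 235.4, 17.5, 28.9])]
jar_turned [(0.68, [262.8, 211.3, 13.1, 26.7])]
lens [(0.96, [140.1, 183.8, 26.8, 24.3])]
jar_turned_base [(0.63, [263.1, 213.2, 13.6, 30.6])]
jar_outside_lid [(0.65, [365.8, 235.3, 22.8, 31.5])]
[[-1.56561132e-03 -9.65246796e-01 -2.61335363e-01  7.16239112e+01]
 [ 9.99998740e-01 -1.57987479e-03 -1.55510005e-04 -5.68550307e-01]
 [-2.62771619e-04 -2.61335277e-01  9.65248053e-01 -1.61777827e+02]
 [ 0.00000000e+00  0.00000000e+00  0.00000000e+00  1.00000000e+00]] [[309.42691065   0.         279.78575706]
 [  0.         309.42691065 208.86562116]
 [  0.           0.           1.        ]]
```

```bash
python3 - <<'E'
import cv2
a=cv2.imread("pics/top0.png")[130:330,110:410];cv2.imwrite("pics/topc.png",cv2.resize(a,(800,533),interpolation=cv2.INTER_CUBIC))
a=cv2.imread("pics/scene0.png")[100:370,100:460];cv2.imwrite("pics/scenec.png",cv2.resize(a,(800,600),interpolation=cv2.INTER_CUBIC))
E
```

```text
(no output)
```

View pics/topc.png

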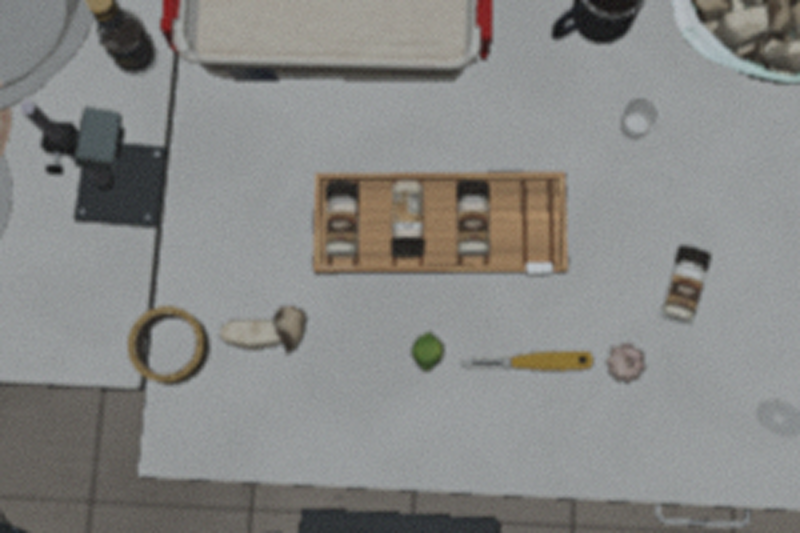

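View pics/scenec.png

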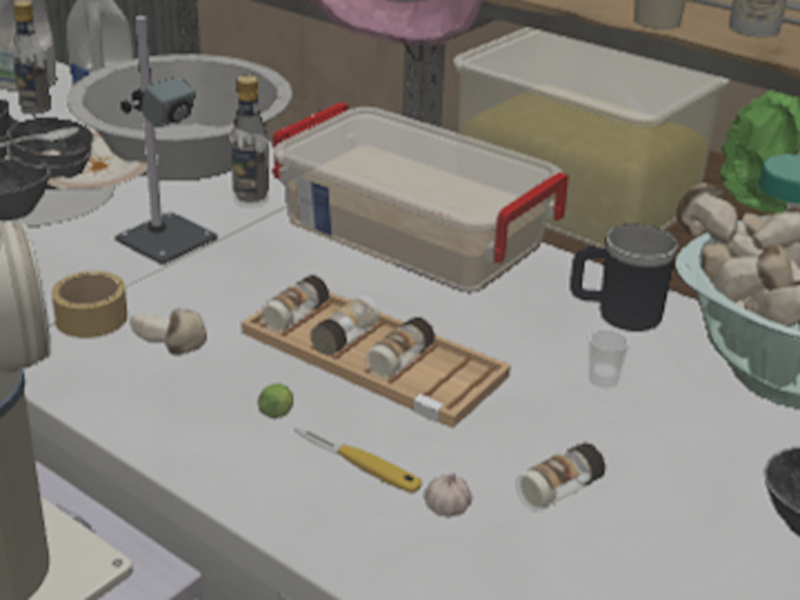

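```bash
cat > h.py <<'E'
import numpy as np,cv2
from scipy.spatial.transform import Rotation as R
from workcell import ctrl,cams
def cam(n):
    o=ctrl.get_obs(); d=cams.get_image(n)
    K=d["camera_matrix"]
    if n=="wrist":
        r=R.from_rotvec(o["orientation"]).as_matrix(); M=np.array(d["mount"])
        return dict(img=d["image"],K=K,Rw=r@M[:3,:3],c=o["ee_pos"]+r@M[:3,3])
    return dict(img=d["image"],K=K,Rw=R.from_rotvec(d["rotation"]).as_matrix() if np.size(d["rotation"])==3 else np.array(d["rotation"]),c=np.array(d["xyz"]))
def ray(c,uv): return c["Rw"]@np.linalg.solve(c["K"],[uv[0],uv[1],1.])
def onz(c,uv,z): 
    r=ray(c,uv); return c["c"]+r*(z-c["c"][2])/r[2]
def proj(c,P):
    p=(np.atleast_2d(P)-c["c"])@c["Rw"]; return (p@c["K"].T)[:,:2]/p[:,2:]
def tri(cs,uvs):
    A=0;b=0;rs=[]
    for c,u in zip(cs,uvs):
        r=ray(c,u);r/=np.linalg.norm(r);m=np.eye(3)-np.outer(r,r);A=A+m;b=b+m@c["c"];rs.append(m)
    P=np.linalg.solve(A,b); return P,[round(float(np.linalg.norm(m@(P-c["c"]))),1) for m,c in zip(rs,cs)]
def tool():
    o=ctrl.get_obs(); r=R.from_rotvec(o["orientation"]).as_matrix()
    return o,r,np.degrees(np.arctan2(r[1,0],r[0,0]))
E
python3 - <<'E'
from h import *
T=cam("top");S=cam("scene")
f=lambda u,v:(110+u*.375,130+v*.375)
g=lambda u,v:(100+u*.45,100+v*.45)
for n,u,z in(("trayTL",(315,174),20),("TR",(568,174),20),("BL",(315,272),20),("BR",(568,272),20),("clip",(539,268),22),("lid",(695,250),21),("base",(678,317),21),("foot",(120,185),0),("garlic",(627,362),20),("glass",(640,118),30),("turned",(407,220),30)):
    print(n,onz(T,f(*u),z).round())
print("foot scene",onz(S,g(167,237),0).round())
print(tri([T,S],[(140.1,183.8),(171.4,144.8)]), tri([T,S],[f(122,148),g(180,98)]))
print(tri([T,S],[(367.4,235.4),(352.4,316.6)]))
E
```

```text
trayTL [610. 118.  20.]
TR [ 627. -214.   20.]
BL [480. 109.  20.]
BR [ 496. -217.   20.]
clip [ 499. -179.   22.]
lid [ 533. -381.   21.]
base [ 445. -359.   21.]
foot [587. 377.   0.]
garlic [ 384. -295.   20.]
glass [ 705. -306.   30.]
turned [552.  -6.  30.]
foot scene [596. 381.   0.]
(array([582.56002136, 365.64459838, 229.58813094]), [2.4, 2.4]) (array([574.74016113, 312.34254378, 248.66557653]), [2.5, 2.5])
(array([ 491.56089688, -369.28103012,   12.39495635]), [2.9, 2.9])
```

Emit:
{"op": "move_arm", "data": {"steps": [[[-1,-0.65,-0.8],0,0],[[-1,-0.65,-0.8],0,0],[[-1,-0.65,-0.8],0,0],[[-1,-0.65,-0.8],0,0],[[-1,-0.65,-0.8],0,0],[[-1,-0.65,-0.8],0,0],[[-1,-0.65,-0.8],0,0],[[-1,-0.65,-0.8],0,0],[[-1,-0.65,0],0,0],[[-1,-0.65,0],0,0],[[-1,-0.65,0],0,0],[[-1,-0.65,0],0,0],[[-1,-0.65,0],0,0],[[-1,-0.65,0],0,0],[[-1,-0.65,0],0,0],[[-1,-0.65,0],0,0],[[-1,-0.65,0],0,0],[[0,0,0],0,0],[[0,0,0],0,0]]}}

```text
t: 2.53
ee_pos: [536.1, 122.3, 382.5]
orientation: [-0.722, -3.057, -0.0]
ft_force: [-0.3, 0.4, -0.2]
width: 88.1
grasp_force: 0.0
```

```bash
python3 - <<'E'
from h import *
W=cam("wrist");np.save("w1.npy",W,allow_pickle=True)
o,r,y=tool();print(o["t"],o["ee_pos"],y,o["qpos"])
cv2.imwrite("pics/w1.png",W["img"][:,:,::-1])
for t in("tray","clip","jar_a","jar_turned","lens","jar_turned_base","jar_outside"):
    print(t,[(round(b["p"],2),np.round(b["rect"],1).tolist()) for b in cams.boxes_of("wrist",t)][:6])
E
```

```text
2.5833 [535.57866792 123.26577996 382.54426398] 153.52372850781973 [ 2.04306494e-01  1.62506245e-01  1.61613702e+00  4.60506532e-04
  1.36336129e+00 -9.04486626e-01]
tray [(0.63, [202.5, 209.6, 192.2, 141.6]), (0.58, [516.0, 128.6, 86.5, 104.3])]
clip [(0.53, [120.5, 226.0, 20.7, 10.0]), (0.17, [202.6, 209.3, 191.6, 141.6])]
jar_a [(0.65, [261.9, 187.8, 49.1, 63.0]), (0.6, [173.2, 226.2, 39.0, 39.5]), (0.33, [219.1, 209.0, 52.7, 62.8])]
jar_turned [(0.71, [220.9, 212.5, 47.7, 60.4])]
lens [(0.64, [514.8, 129.6, 89.1, 104.0])]
jar_turned_base []
jar_outside [(0.95, [28.6, 251.7, 41.7, 37.4])]
```

View pics/w1.png

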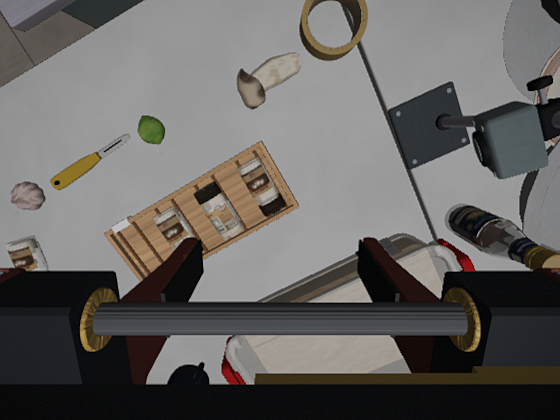

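```bash
python3 - <<'E'
import cv2,numpy as np
a=cv2.imread("pics/w1.png")
c1=cv2.resize(a[70:190,380:560],None,fx=4,fy=4,interpolation=cv2.INTER_CUBIC)[:, :720]
cv2.imwrite("pics/w1c.png",c1)
c2=cv2.resize(a[130:290,90:310],None,fx=3.6,fy=3.6,interpolation=cv2.INTER_CUBIC)
cv2.imwrite("pics/w1t.png",c2)
E
```

```text
(no output)
```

View pics/w1c.png

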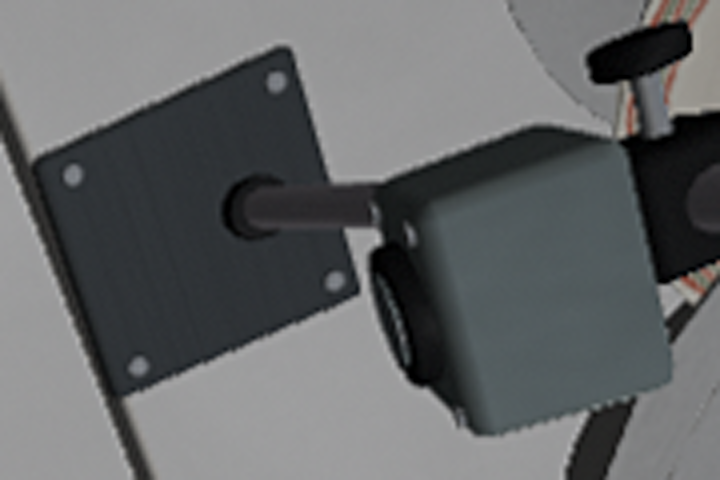

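View pics/w1t.png

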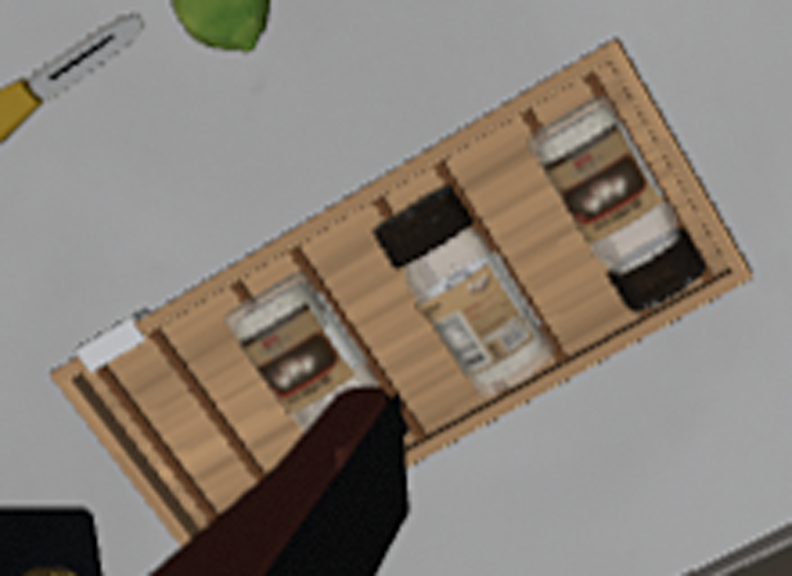

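```bash
python3 - <<'E'
from h import *
W=np.load("w1.npy",allow_pickle=True).item();T=cam("top");S=cam("scene")
q=lambda u,v:(380+u/4-.4,70+v/4-.4)
g=lambda u,v:(90+u/3.6-.4,130+v/3.6-.4)
for z in(0,8):
    F=[onz(W,q(*u),z) for u in((37,158),(290,47),(357,293),(120,397))]
    print(z,np.round(F,0)[:,:2].tolist(),[round(np.linalg.norm(F[i]-F[i-3])) for i in range(4)],[round(np.degrees(np.arctan2(*(F[i-3]-F[i])[1::-1])),1) for i in range(4)],np.mean(F,0).round(1), onz(W,q(252,205),z).round(1))
print("lens",tri([W,T,S],[q(396,312),(110+.375*122-.3,130+.375*148-.3),(100+.45*180,100+.45*98)]))
for z in(20,):
    F=[onz(W,g(*u),z) for u in((617,40),(750,275),(53,372))]
    print(np.round(F,1).tolist(),np.linalg.norm(F[0]-F[1]),np.linalg.norm(F[0]-F[2]),np.degrees(np.arctan2(*(F[1]-F[0])[1::-1])),np.degrees(np.arctan2(*(F[0]-F[2])[1::-1]))-90)
print("clip",onz(W,g(112,338),22).round(1))
print("turned base/lid ctr",onz(W,g(516,375),40),onz(W,g(425,225),40))
print("outside rough",onz(W,(28.6,251.7),21.5))
E
```

```text
0 [[531.0, 329.0], [537.0, 438.0], [644.0, 432.0], [641.0, 325.0]] [109, 108, 107, 110] [np.float64(86.8), np.float64(-3.0), np.float64(-91.9), np.float64(177.9)] [588.  380.9   0. ] [589.  403.4   0. ]
8 [[530.0, 326.0], [536.0, 433.0], [642.0, 428.0], [638.0, 322.0]] [107, 106, 105, 109] [np.float64(86.8), np.float64(-3.0), np.float64(-91.9), np.float64(177.9)] [586.3 377.6   8. ] [587.3 399.7   8. ]
lens (array([574.99270123, 312.85332522, 248.14812411]), [1.2, 2.5, 2.7])
[[480.0, 115.0, 20.0], [608.1, 121.1, 20.0], [497.4, -210.8, 20.0]] 128.2364502890683 326.2707219571653 2.7315113133361724 3.0477086774700126
clip [ 495.6 -173.2   22. ]
turned base/lid ctr [5.97200195e+02 5.61691896e-01 4.00000000e+01] [514.02154826  -1.50748106  40.        ]
outside rough [ 465.41493482 -353.74583016   21.5       ]
```

Emit:
{"op": "move_arm", "data": {"steps": [[[-1,0,0],0,0],[[-1,0,0],0,0],[[-1,0,0],0,0],[[-1,0,0],0,0],[[0,0,0],0,0],[[0,0,0],0,0],[[0,0,0],0,0]]}}

```text
t: 3.62
ee_pos: [624.7, 79.2, 382.3]
orientation: [-0.717, -3.058, 0.0]
ft_force: [-0.6, -0.4, -0.1]
width: 87.8
grasp_force: 0.0
```

```bash
python3 - <<'E'
from h import *
W=cam("wrist");np.save("w2.npy",W,allow_pickle=True)
a=W["img"][:,:,::-1];cv2.imwrite("pics/w2.png",a)
o,r,y=tool();print(o["ee_pos"],y,proj(W,[[575,313,248],[585,330,248],[553,-51,20],[588,381,0]]))
for t in("tray","clip","jar_a","jar_turned","lens"):
    print(t,[(round(b["p"],2),np.round(b["rect"],1).tolist()) for b in cams.boxes_of("wrist",t)][:6])
c=cv2.resize(a[0:150,380:560],(720,600),interpolation=cv2.INTER_CUBIC);cv2.imwrite("pics/w2c.png",c)
E
```

```text
[624.54519077  79.34763648 382.59807657] 153.62277304170738 [[498.35386635  32.12685415]
 [520.93964533  33.89599636]
 [192.33988156 165.43896385]
 [437.12283787  63.88425245]]
tray [(0.69, [197.9, 159.2, 200.8, 163.9])]
clip [(0.44, [522.9, 38.1, 74.2, 70.7]), (0.43, [114.8, 170.8, 18.7, 16.0])]
jar_a [(0.86, [259.9, 124.8, 51.6, 66.6]), (0.67, [170.3, 175.8, 50.0, 59.4])]
jar_turned [(0.87, [215.6, 151.0, 47.9, 65.8])]
lens [(0.62, [523.5, 39.6, 73.0, 69.7])]
```

View pics/w2c.png

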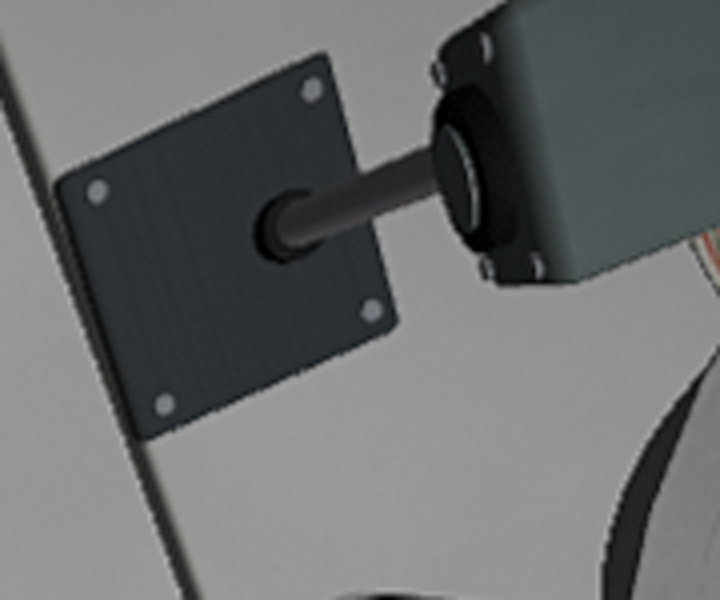

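```bash
cat >> h.py <<'E'
def ang(p,q): return round(float(np.degrees(np.arctan2(q[1]-p[1],q[0]-p[0]))),1)
E
python3 - <<'E'
from h import *
W=np.load("w1.npy",allow_pickle=True).item();V=np.load("w2.npy",allow_pickle=True).item()
q=lambda u,v:(380+u/4-.4,70+v/4-.4)
p=lambda u,v:(380+u/4-.4,v/4-.4)
L,e=tri([W,V],[q(396,311),p(460,174)]);print("lens",L,e)
C,e=tri([W,V],[q(252,205),p(287,225)]);print("collar",C,e, ang(C,L),np.hypot(*(L-C)[:2]))
F=[tri([W,V],[q(*a),p(*b)]) for a,b in zip(((37,158),(290,47),(357,293),(120,397)),((57,187),(325,53),(397,325),(143,440)))]
for f in F:print(f[0].round(1),f[1])
f=[x[0] for x in F];print(ang(f[0],f[1]),ang(f[3],f[2]),ang(f[1],f[2]),ang(f[0],f[3]))
# box front-face screws: W1 (376,210),(410,235)?,(460,418); W2 (438,72),(487,268)
for a,b in(((376,210),(438,72)),((460,418),(487,268)),((410,235),(487,47))):
    print("screw",*[tri([W,V],[q(*a),p(*b)])])
E
```

```text
lens [584.18143673 328.32588696 217.36358957] [0.2, 0.2]
collar [586.00788822 396.9348878   14.8720195 ] [0.3, 0.3] -91.5 68.63330767064818
[532.  333.5 -14.3] [0.2, 0.2]
[535.3 432.6   9.2] [0.2, 0.2]
[641.1 427.   10.6] [0.5, 0.5]
[637.8 322.    8.9] [0.2, 0.2]
88.1 88.2 -3.0 -6.2
screw (array([560.75078922, 338.19517379, 204.83484119]), [0.2, 0.2])
screw (array([605.23202144, 316.4663877 , 242.608035  ]), [4.5, 4.5])
screw (array([560.64408768, 324.4954673 , 240.85942004]), [0.2, 0.2])
```

Emit:
{"op": "move_arm", "data": {"steps": [[[0,0,0],1,0],[[0,0,0],1,0],[[0,0,0],0.5,0],[[-0.17,-0.99,0.37],0,0],[[-0.17,-0.99,0.37],0,0],[[-0.17,-0.99,0.37],0,0],[[-0.17,-0.99,0.37],0,0],[[-0.17,-0.99,0.37],0,0],[[-0.17,-0.99,0.37],0,0],[[-0.17,-0.99,0.37],0,0],[[-0.17,-0.99,0.37],0,0],[[-0.17,-0.99,0.37],0,0],[[-0.17,-0.99,0.37],0,0],[[-0.17,-0.99,0.37],0,0],[[-0.17,-0.99,0.37],0,0],[[-0.17,-0.99,0.37],0,0],[[-0.17,-0.99,0.37],0,0],[[0,0,0],0,0],[[0,0,0],0,0],[[0,0,0],0,0]]}}

```text
t: 5.58
ee_pos: [454.4, -227.8, 253.7]
orientation: [1.046, 2.961, 0.0]
ft_force: [-0.3, 0.8, -0.3]
width: 87.6
grasp_force: 0.0
```

```bash
python3 - <<'E'
from h import *
W=cam("wrist");np.save("w3.npy",W,allow_pickle=True)
a=W["img"][:,:,::-1].copy();cv2.imwrite("pics/w3.png",a)
o,r,y=tool();print(o["ee_pos"],y,o["qpos"])
for t in("clip","jar_outside","jar_a","jar_outside_lid"):
    for b in cams.cut_out("wrist",t)[:2]:
        m=b["pixels"].astype(np.uint8);pts=cv2.findNonZero(m)
        print(t,round(b["p"],2),np.round(b["rect"],1).tolist(),cv2.minAreaRect(pts), onz(W,b["rect"][:2],22).round(1))
c=cv2.resize(a[0:300],(800,429),interpolation=cv2.INTER_CUBIC);cv2.imwrite("pics/w3c.png",c)
S=cam("scene");T=cam("top");P=[[584.2,328.3,217.4]];print((proj(S,P)-100)/.45,(proj(T,P)-[110,130])/.375)
E
```

```text
[ 454.69619779 -227.58715679  253.79911085] 141.12353207373107 [-4.87656286e-01  2.12496647e-01  1.85548447e+00  3.41283493e-04
  1.07249985e+00 -1.38009345e+00]
clip 0.91 [330.2, 183.8, 28.9, 22.7] ((330.9917907714844, 182.59017944335938), (13.443873405456543, 26.887746810913086), 50.194427490234375) [ 496.3 -178.8   22. ]
jar_outside 0.88 [219.3, 261.5, 60.6, 74.2] ((216.86151123046875, 261.58648681640625), (75.15096282958984, 33.06786346435547), 64.35899353027344) [ 487.4 -362.7   22. ]
jar_a 0.88 [528.1, 78.0, 63.8, 93.4] ((537.2471923828125, 79.59548950195312), (88.19181060791016, 54.483882904052734), 57.9946174621582) [541.7  78.7  22. ]
jar_a 0.82 [418.0, 176.1, 71.3, 76.8] ((417.8583984375, 177.1239013671875), (83.34786987304688, 38.569557189941406), 48.8140754699707) [559.1 -85.4  22. ]
jar_outside_lid 0.6 [218.1, 263.1, 50.4, 72.1] ((216.50001525878906, 262.0), (72.89581298828125, 32.199378967285156), 63.43495178222656) [ 488.1 -365.6   22. ]
[[176.64210778 114.40625715]] [[117.01813775 145.00726366]]
```

View pics/w3c.png

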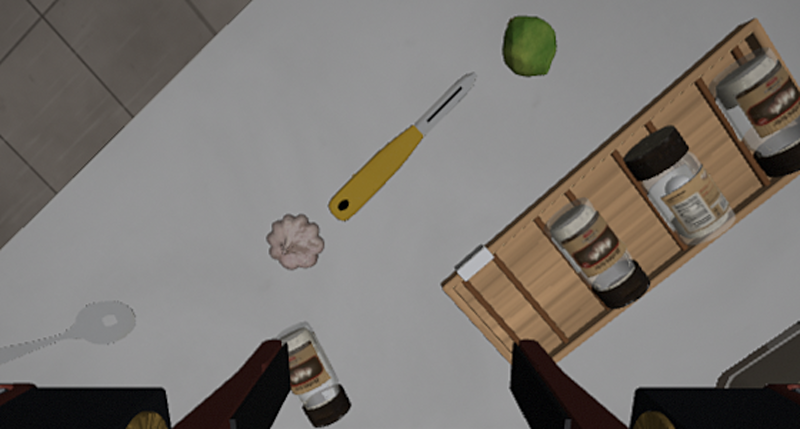

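Emit:
{"op": "move_arm", "data": {"steps": [[[0,0,0],-1,0],[[0,0,0],-1,0],[[0,0,0],-1,0],[[0,0,0],-1,0],[[0,0,0],-1,0],[[-1,-1,0.4],0,0],[[-1,-1,0.4],0,0],[[-1,-1,0.4],0,0],[[-1,-1,0.4],0,0],[[-1,-1,0.4],0,0],[[0,0,0],0,0],[[0,0,0],0,0],[[0,0,0],0,0]]}}

```text
t: 7.02
ee_pos: [544.9, -378.7, 202.8]
orientation: [-0.38, -3.117, -0.001]
ft_force: [0.1, -0.1, -1.1]
width: 87.9
grasp_force: 0.0
```

```bash
python3 - <<'E'
from h import *
W=cam("wrist");np.save("w4.npy",W,allow_pickle=True)
a=W["img"][:,:,::-1].copy();cv2.imwrite("pics/w4.png",a)
V=np.load("w3.npy",allow_pickle=True).item()
o,r,y=tool();print(o["t"],o["ee_pos"],y,o["qpos"])
for t in("clip","jar_outside","jar_a","tray"):
    for b in cams.cut_out("wrist",t)[:2]:
        m=b["pixels"].astype(np.uint8);pts=cv2.findNonZero(m);q=cv2.minAreaRect(pts)
        B=np.array([onz(W,c,22)for c in cv2.boxPoints(q)])
        print(t,round(b["p"],2),np.round(b["rect"],1).tolist(),q, onz(W,q[0],22).round(1),B[:,:2].round(0).tolist())
        if t=="jar_outside" : print(tri([V,W],[(216.86,261.59),q[0]]),ang(B[0],B[1]),ang(B[1],B[2]))
        if t=="clip" : print(tri([V,W],[(330.6,183.2),q[0]]))
E
```

```text
7.0667 [ 544.91288735 -378.42003771  203.32455986] 166.1299754131791 [-6.24989900e-01  4.99936123e-01  1.55328856e+00  1.29918937e-04
  1.08907897e+00 -1.95376875e+00]
clip 0.56 [451.4, 105.6, 39.9, 19.4] ((451.85003662109375, 104.05001068115234), (14.546475410461426, 40.160919189453125), 71.56504821777344) [ 498. -181.   22.] [[492.0, -203.0], [489.0, -163.0], [504.0, -159.0], [507.0, -200.0]]
(array([ 498.04800558, -177.69183696,   15.46104163]), [0.4, 0.4])
jar_outside 0.57 [280.2, 134.0, 40.1, 99.0] ((278.5, 133.5), (95.0, 41.0), 90.0) [ 483.1 -365.1   22. ] [[432.0, -374.0], [442.0, -333.0], [539.0, -355.0], [528.0, -400.0]]
(array([ 483.95625584, -364.73533569,   24.19813299]), [1.0, 1.0]) 76.0 -13.1
jar_a 0.8 [538.9, 138.0, 39.3, 98.8] ((538.4999389648438, 137.49998474121094), (98.99998474121094, 40.99999237060547), 90.0) [555.1 -93.5  22. ] [[499.0, -113.0], [509.0, -71.0], [616.0, -73.0], [605.0, -118.0]]
tray 0.72 [485.3, 145.0, 146.8, 156.0] ((496.7089538574219, 146.27792358398438), (119.24269104003906, 163.00685119628906), 74.21924591064453) [ 553.6 -138.    22. ] [[492.0, -233.0], [488.0, -71.0], [619.0, -37.0], [628.0, -214.0]]
```

View pics/w4.png

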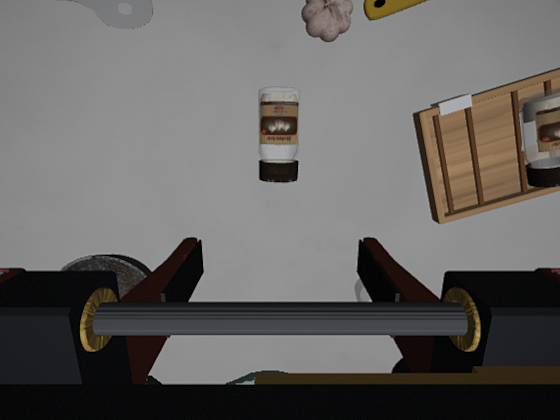

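Emit:
{"op": "move_arm", "data": {"steps": [[[0.83,-0.02,1],0,0],[[0.83,-0.02,1],0,0],[[0.84,-0.02,1],0,0],[[0,0,1],0,0],[[0,0,1],0,0],[[0,0,1],0,0],[[0,0,0.9],0,0],[[0,0,0.6],0,0],[[0,0,0.37],0,0],[[0,0,0],0,0],[[0,0,0],0,0],[[0,0,0],0,0]]}}

```text
t: 8.27
ee_pos: [485.0, -366.4, 7.7]
orientation: [0.38, 3.117, -0.002]
ft_force: [0.4, -0.4, 0.4]
width: 88.2
grasp_force: 0.0
```

```bash
cat > fit.py <<'E'
from h import *
from scipy.optimize import least_squares
V1=np.load("w1.npy",allow_pickle=True).item();V4=np.load("w4.npy",allow_pickle=True).item();V3=np.load("w3.npy",allow_pickle=True).item()
g=lambda u,v:(90+u/3.6-.4,130+v/3.6-.4)
k=lambda u,v:(u*.7-.2,v*.7-.2)
ob=[(V1,(-66,165),g(617,40)),(V1,(66,165),g(750,275)),(V1,(-66,-165),g(53,372)),(V4,(-66,-165),(416,112)),(V4,(66,-165),(441,222)),(V3,(-66,-165),k(441,283)),(V3,(-66,165),k(752,20))]
def P(p,l,z=20):
    c,s=np.cos(p[2]),np.sin(p[2]);return [p[0]+c*l[0]-s*l[1],p[1]+s*l[0]+c*l[1],z]
f=lambda p:np.concatenate([(proj(c,P(p,l))[0]-uv) for c,l,uv in ob])
r=least_squares(f,[554,-45,.05],loss="soft_l1",x_scale=[100,100,1]);p=r.x
E
python3 - <<'E'
from fit import *
print(p,f(p).round(1));print("groove",[np.round(P(p,(0,y),8),1).tolist() for y in(-127.5,-42.5,42.5,127.5)],"deg",np.degrees(p[2]))
print("clip pred",P(p,(-62,-127.5)))
E
```

```text
[ 5.53399887e+02 -4.69208563e+01  5.60458835e-02] [-1.  -0.7  0.7  0.9 -2.3  0.8  2.2 -0.8 -2.   2.1 -0.7  3.1  2.9 -3.9]
groove [[560.5, -174.2, 8.0], [555.8, -89.4, 8.0], [551.0, -4.5, 8.0], [546.3, 80.4, 8.0]] deg 3.2111925846541385
clip pred [np.float64(498.6393466979085), np.float64(-177.69368682099048), 20]
```

Emit:
{"op": "move_arm", "data": {"steps": [[[0,0,0],0,1],[[0,0,0],0,1],[[0,0,0],0,1],[[0,0,0],0,1],[[0,0,0],0,1],[[0,0,0],0,1],[[0,0,0],0,1],[[0,0,0],0,1],[[0,0,-0.5],0,1],[[0,0,-1],0,1],[[0,0,-1],0,1],[[0,0,-1],0,1],[[0,0,-0.5],0,1],[[0,0,0],0,1],[[0,0,0],0,1]]}}

```text
t: 9.52
ee_pos: [484.4, -366.0, 107.0]
orientation: [0.38, 3.117, -0.001]
ft_force: [-0.5, 0.0, -1.8]
width: 41.4
grasp_force: 30.0
```

```bash
python3 - <<'E'
from h import *
o,r,y=tool();print(o["t"],o["ee_pos"],y,o["width"],o["grasp_force"],o["qpos"])
W=cam("wrist");a=W["img"][:,:,::-1];cv2.imwrite("pics/w5.png",a);np.save("w5.npy",W,allow_pickle=True)
for n in("jar_outside","jar_outside_lid"):
  for b in cams.boxes_of("wrist",n):print(n,b["p"],b["rect"])
print(proj(W,[o["ee_pos"]+r@[s,0,-19] for s in(48,27,0,-48)]))
E
```

```text
9.5167 [ 484.42036379 -366.03019816  106.95230473] 166.09966952689743 41.40680868133097 29.9995728302747 [-6.66667972e-01  5.45549929e-01  1.74258660e+00 -2.89713772e-05
  8.52153878e-01 -1.99483838e+00]
jar_outside 0.76 [281.9, 272.8, 86.1, 198.8]
jar_outside 0.32 [347.2, 59.8, 71.4, 76.3]
jar_outside_lid 0.81 [279.9, 273.1, 88.7, 198.9]
[[280.85320278 177.91411667]
 [280.8820648  221.00133327]
 [280.91619929 271.95965609]
 [280.96984797 352.05011452]]
```

Emit:
{"op": "move_arm", "data": {"steps": [[[0,0,0],-0.85,1],[[0,0,0],-0.85,1],[[0,0,0],-0.85,1],[[0,0,0],-0.87,1],[[-0.43,0.94,0],0,1],[[-0.43,0.94,0],0,1],[[-0.43,0.94,0],0,1],[[-0.44,0.94,0],0,1],[[-0.43,0.94,0],0,1],[[-0.44,0.93,0.3],0,1],[[-0.43,0.93,0.5],0,1],[[-0.44,0.93,0.5],0,1],[[0,0,0.5],0,1],[[0,0,0],0,1],[[0,0,0],0,1],[[0,0,0],0,1]]}}

```text
t: 11.0
ee_pos: [560.0, -174.9, 61.1]
orientation: [0.086, -3.14, -0.0]
ft_force: [-0.5, -0.7, -1.9]
width: 41.1
grasp_force: 30.0
```

```bash
python3 - <<'E'
from fit import *
W=cam("wrist");a=W["img"][:,:,::-1].copy();np.save("w6.npy",W,allow_pickle=True)
o,r,y=tool();print(o["t"],o["ee_pos"],y,o["width"],o["ft_force"])
# overlay predicted tray outline, ribs
for l in((-66,-165),(-66,165),(-66,-145),(-66,-110),(-58,-145),(-58,-110),(-66,-60),(-66,-25)):
    u=proj(W,P(p,l,20))[0];cv2.circle(a,tuple(int(v) for v in u),3,(0,0,255),1)
cv2.imwrite("pics/w6.png",cv2.resize(a,(800,600)))
for b in cams.boxes_of("wrist","clip"):print(b["p"],b["rect"],onz(W,b["rect"][:2],18))
E
```

```text
11.05 [ 560.277749   -175.14181844   61.58363718] -176.86864321005734 41.54696717438202 [-0.13567493 -0.75411591 -1.54603115]
0.81 [282.5, 143.1, 55.3, 25.1] [ 499.45505719 -176.77161595   18.        ]
0.45 [413.8, 217.6, 82.3, 106.6] [544.99467838 -83.28048814  18.        ]
```

View pics/w6.png

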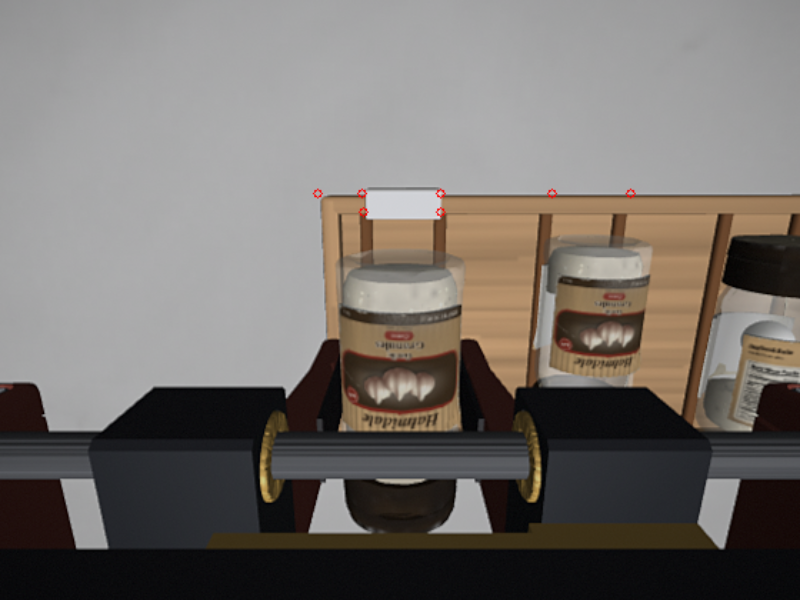

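Emit:
{"op": "move_arm", "data": {"steps": [[[-0.06,0.04,0.6],0,1],[[0,0,0.5],0,1],[[0,0,0.3],0,1],[[0,0,0.2],0,1],[[0,0,0.1],0,1],[[0,0,0.08],0,1],[[0,0,0],0,1],[[0,0,0],0,1],[[0,0,0],0,1]]}}

```text
t: 11.85
ee_pos: [562.2, -173.1, 17.3]
orientation: [-0.088, 3.14, -0.0]
ft_force: [-0.4, 0.5, -0.8]
width: 41.7
grasp_force: 30.0
```

Emit:
{"op": "move_arm", "data": {"steps": [[[0,0,0.05],0,1],[[0,0,0.03],0,1],[[0,0,0],0,1],[[0,0,0],0,1],[[0,0,0],0,1]]}}

```text
t: 12.27
ee_pos: [561.9, -173.0, 15.0]
orientation: [-0.088, 3.14, -0.0]
ft_force: [-0.4, 0.5, -1.3]
width: 41.6
grasp_force: 30.0
```

Emit:
{"op": "move_arm", "data": {"steps": [[[0,0,0.04],0,1],[[0,0,0],0,1],[[0,0,0],0,1]]}}

```text
t: 12.52
ee_pos: [562.1, -173.1, 14.4]
orientation: [-0.088, 3.14, -0.0]
ft_force: [-0.8, -0.2, 4.6]
width: 42.0
grasp_force: 30.1
```

```bash
python3 - <<'E'
from h import *
for i in range(8):
    o=ctrl.get_obs();print(o["ee_pos"].round(1),o["ft_force"].round(2),o["width"].round(1));cams.get_image("scene")
E
```

```text
Traceback (most recent call last):
AttributeError: 'float' object has no attribute 'round'
```

Emit:
{"op": "move_arm", "data": {"steps": [[[0,0,0],0,0.45],[[0,0,0],0,0.35],[[0,0,0],0,0.3],[[0,0,0],0,0.3],[[0,0,0],0,0.3],[[0,0,0],0,0.3],[[0,0,-0.4],0,0.3],[[0,0,-1],0,0.3],[[0,0,-1],0,0.3],[[0,0,-1],0,0.3],[[0,0,-1],0,0],[[0,0,-1],0,0],[[0,0.97,0],1,0]]}}

```text
t: 13.6
ee_pos: [564.2, -152.1, 154.0]
orientation: [0.052, 3.132, -0.005]
ft_force: [1.8, 0.4, 0.6]
width: 77.8
grasp_force: 0.0
```

```bash
python3 - <<'E'
from fit import *
W=cam("wrist");a=W["img"][:,:,::-1].copy()
o,r,y=tool();print(o["t"],o["ee_pos"],y,o["width"],o["ft_force"])
cv2.imwrite("pics/w7.png",a)
E
```

```text
13.65 [ 561.94893465 -146.70483955  151.61726118] 177.59475383742 82.12435097596794 [-1.7811463   3.93780095 -0.09810479]
```

View pics/w7.png

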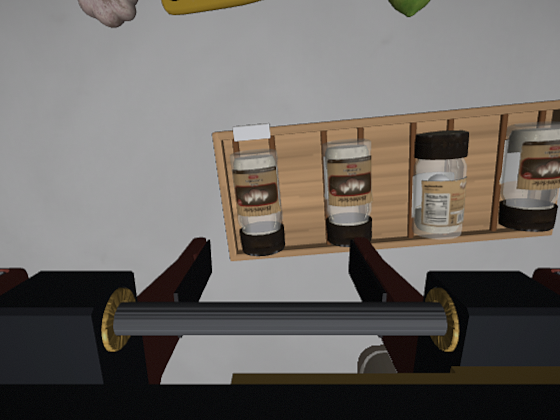

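Emit:
{"op": "move_arm", "data": {"steps": [[[0.1,0.95,0],0,0],[[0.1,0.95,0],0,0],[[0.1,0.95,0],0,0],[[0.1,0.95,0],0,0],[[0.1,0.95,0],0,0],[[0.1,0.95,0],0,0],[[0,0,0],1,0],[[0,0,0],1,0],[[0,0,0],1,0],[[0,0,0],1,0],[[0,0,0],1,0],[[0,0,0],1,0],[[0,0,0],1,0],[[0,0,0],1,0],[[0,0,0],1,0],[[0,0,0],1,0],[[0,0,0],1,0],[[0,0,0],1,0],[[0,0,0],1,0],[[0,0,0],1,0]]}}

```text
t: 15.32
ee_pos: [549.7, -5.9, 148.4]
orientation: [-1.846, -2.541, 0.001]
ft_force: [-0.7, -0.1, 0.4]
width: 87.9
grasp_force: 0.0
```

Emit:
{"op": "move_arm", "data": {"steps": [[[0,0,0],1,0],[[0,0,0],1,0],[[0,0,0],1,0],[[0,0,0],1,0],[[0,0,0],1,0],[[0,0,0],1,0],[[0,0,0],1,0],[[0,0,0],1,0],[[0,0,0],1,0],[[0,0,0],1,0],[[0,0,0],1,0],[[0,0,0],1,0],[[0,0,0],1,0],[[0,0,0],1,0],[[0,0,0],1,0],[[0,0,0],1,0],[[0,0,0],1,0],[[0,0,0],1,0],[[0,0,0],1,0],[[0,0,0],1,0]]}}

```text
t: 16.98
ee_pos: [549.8, -5.9, 148.4]
orientation: [-3.134, -0.219, 0.001]
ft_force: [0.3, 0.5, 0.1]
width: 87.4
grasp_force: 0.0
```

Emit:
{"op": "move_arm", "data": {"steps": [[[0,0,0],1,0],[[0,0,0],0,0],[[0,0,0],0,0],[[0,0,0],0,0]]}}

```text
t: 17.32
ee_pos: [549.9, -5.9, 148.7]
orientation: [-3.14, -0.092, 0.001]
ft_force: [0.3, 0.3, -0.4]
width: 87.5
grasp_force: 0.0
```

```bash
python3 - <<'E'
from fit import *
W=cam("wrist");a=W["img"];np.save("w8.npy",W,allow_pickle=True)
o,r,y=tool();print(o["t"],o["ee_pos"],y,o["qpos"])
for t in("jar_turned","jar_a","jar_turned_base"):
    for b in cams.cut_out("wrist",t)[:3]:
        m=b["pixels"].astype(np.uint8);q=cv2.minAreaRect(cv2.findNonZero(m))
        u,v,w,h=b["rect"]
        print(t,round(b["p"],2),np.round(b["rect"],1).tolist(),np.round(q[0],1),np.round(q[1],1),round(q[2],1))
        print([onz(W,(u,x),30).round(1).tolist() for x in(v-h/2,v,v+h/2)])
c=np.array([552.5,-3.5,29.5]);ax=np.array([np.cos(p[2]),np.sin(p[2]),0]);print(proj(W,[c+ax*s for s in(-48,0,48)]))
E
```

```text
17.3667 [549.91915042  -5.93126753 148.73255425] 3.328840973284791 [-3.24038566e-02  4.14023303e-01  1.85022512e+00 -4.94194411e-05
  8.77609044e-01  1.48032482e+00]
jar_turned 0.93 [277.2, 203.0, 46.6, 113.7] [277.9 201.5] [109.   48.8] 89.3
[[602.3, -0.8, 30.0], [550.2, -3.6, 30.0], [492.7, -6.8, 30.0]]
jar_a 0.97 [185.2, 200.3, 58.8, 107.5] [185.7 199.7] [105.6  49.9] 85.1
[[597.3, 81.0, 30.0], [547.9, 82.2, 30.0], [493.6, 83.4, 30.0]]
jar_a 0.93 [368.6, 200.7, 55.5, 105.3] [369.3 201. ] [ 50.3 107.7] 3.6
[[605.3, -82.2, 30.0], [557.3, -88.6, 30.0], [504.6, -95.6, 30.0]]
jar_turned_base 0.75 [278.1, 203.6, 49.9, 114.2] [277.5 202. ] [108.  47.] 90.0
[[602.0, -1.6, 30.0], [549.7, -4.5, 30.0], [491.8, -7.7, 30.0]]
[[277.27156939 248.34466743]
 [277.213963   200.46776666]
 [277.15110792 148.22866354]]
```

Emit:
{"op": "move_arm", "data": {"steps": [[[0.09,-0.07,1],0,0],[[0,0,1],0,0],[[0,0,1],0,0],[[0,0,1],0,0],[[0,0,0.7],0,0],[[0,0,0.45],0,0],[[0,0,0.24],0,0],[[0,0,0],0,0],[[0,0,0],0,0],[[0,0,0],0,1],[[0,0,0],0,1],[[0,0,0],0,1],[[0,0,0],0,1],[[0,0,0],0,1],[[0,0,0],0,1],[[0,0,0],0,1],[[0,0,0],0,1],[[0,0,0],0,1]]}}

```text
t: 19.02
ee_pos: [552.2, -4.0, 14.2]
orientation: [-3.14, -0.088, -0.0]
ft_force: [-0.3, 1.3, 0.7]
width: 41.7
grasp_force: 30.0
```

Emit:
{"op": "move_arm", "data": {"steps": [[[0,0,-0.5],0,1],[[0,0,-1],0,1],[[0,0,-1],0,1],[[0,0,-0.5],0,1],[[0,0,0],0,1],[[0,0,0],0,1]]}}

```text
t: 19.52
ee_pos: [552.5, -4.1, 89.8]
orientation: [3.14, 0.088, 0.003]
ft_force: [-0.8, -0.9, -0.8]
width: 41.1
grasp_force: 30.0
```

```bash
python3 - <<'E'
from fit import *
W=cam("wrist");T=cam("top");o,r,y=tool();print(o["t"],o["ee_pos"],y)
for t in("lime","mushroom"):
    for b in cams.boxes_of("top",t)[:1]:
        u,v,w,h=b["rect"];print(t,b["p"],onz(T,(u-w/2,v-h/2),20).round(),onz(T,(u+w/2,v+h/2),20).round())
for b in cams.boxes_of("wrist","jar_turned")[:2]:
    u,v,w,h=b["rect"];print(b["p"],b["rect"],"ends v",v-h/2,v+h/2)
g=o["ee_pos"]+r@[0,0,-19]
for s in(-48,48):
    for dz in(-24,-3,18.5): print(s,dz,proj(W,g+r@[s,0,0]+[0,0,dz]).round(1))
print("front wall edge at y=30",P(p,(-66,30+47)))
E
```

```text
19.6167 [551.30779097  -4.04281506  88.27443137] 3.198377256670415
0.68 [279.9, 271.4, 87.1, 204.2] ends v 169.29999999999998 373.5
-48 -24 [[279.4 323.7]]
-48 -3 [[279.4 346.8]]
-48 18.5 [[279.3 376.9]]
48 -24 [[279.1 170.7]]
48 -3 [[279.  176.8]]
48 18.5 [[278.9 185.2]]
front wall edge at y=30 [np.float64(483.1902435175701), np.float64(26.26114938282025), 20]
```

Emit:
{"op": "move_arm", "data": {"steps": [[[-0.82,-0.42,0],0,1],[[-0.82,-0.42,0],0,1],[[-0.83,-0.42,0],0,1],[[-0.83,-0.41,0],0,1],[[0,0,0.8],0,1],[[0,0,0.7],0,1],[[0,0,0.5],0,1],[[0,0,0],0,1],[[0,0,0],0,1]]}}

```text
t: 20.52
ee_pos: [466.6, 33.0, 38.3]
orientation: [3.14, 0.088, -0.004]
ft_force: [-0.4, -0.5, -0.8]
width: 41.7
grasp_force: 30.0
```

```bash
python3 - <<'E'
from fit import *
print("lime",onz(V3,(370,32),20))
W=cam("wrist");S=cam("scene");o,r,y=tool();print(o["t"],o["ee_pos"],y,o["ft_force"])
for n in("wrist","scene"):
  for t in("lime","mushroom","jar_turned"):
    for b in cams.boxes_of(n,t)[:1]: print(n,t,round(b["p"],2),np.round(b["rect"],1),onz(W if n=="wrist" else S,b["rect"][:2],20).round())
E
```

```text
lime [383.71515988 -38.08364565  20.        ]
20.6167 [467.72383208  33.02173153  39.37764107] 3.19346781966329 [ 0.41216111 -0.05753179 -0.7293919 ]
wrist lime 0.47 [509.9  99.7 100.1 195.3] [558. -89.  20.]
wrist mushroom 0.87 [ 55.7 340.6  36.6  82.1] [387. 182.  20.]
wrist jar_turned 0.92 [279.3 271.3  89.  208.4] [447.  32.  20.]
scene lime 0.55 [223.4 280.7  17.4  15.8] [383. -40.  20.]
scene mushroom 0.93 [176.2 248.1  35.4  19.6] [408. 168.  20.]
scene jar_turned 0.87 [225.3 249.8  29.3  22.5] [493.  56.  20.]
```

Emit:
{"op": "move_arm", "data": {"steps": [[[0,0,0.3],0,1],[[0,0,0.2],0,1],[[0,0,0.08],0,1],[[0,0,0.06],0,1],[[0,0,0],0,1],[[0,0,0],0,1]]}}

```text
t: 21.42
ee_pos: [466.6, 33.1, 23.1]
orientation: [-3.14, -0.088, 0.003]
ft_force: [-3.5, 0.4, 8.2]
width: 42.0
grasp_force: 30.0
```

Emit:
{"op": "move_arm", "data": {"steps": [[[0,0,0.04],0,1],[[0,0,0.04],0,1],[[0,0,0.04],0,1],[[0,0,0],0,1],[[0,0,0],0,1]]}}

```text
t: 21.83
ee_pos: [466.1, 33.1, 20.3]
orientation: [-3.14, -0.088, 0.004]
ft_force: [-6.1, 0.9, 15.4]
width: 41.8
grasp_force: 30.0
```

```bash
cat > tilt.py <<'E'
from h import *
W=cam("wrist");o,r,y=tool();print(o["t"],o["ee_pos"],y,o["ft_force"],o["width"])
for b in cams.boxes_of("wrist","jar_turned")[:2]:
    u,v,w,h=b["rect"];print(round(b["p"],2),"ends v",v-h/2,v+h/2,"u",u,w)
g=o["ee_pos"]+r@[0,0,-15.5]
for th in(0,5,10,15,20,25):
    t=np.radians(th);a=np.array([np.cos(t),0,-np.sin(t)]);n=np.array([np.sin(t),0,np.cos(t)])
    y_=np.linspace(0,2*np.pi,40)
    pts=[g+r@(a*s+21.5*(n*np.cos(q)+np.array([0,1,0])*np.sin(q))) for s in(-48,48) for q in y_]
    v=proj(W,pts)[:,1];print(th,v.min().round(1),v.max().round(1))
E
python3 tilt.py
```

```text
21.8833 [466.09237079  33.07436337  20.35214092] 3.199966352540527 [-6.02355553  0.52526137 14.70328144] 41.27789118857196
0.62 ends v 172.24999999999997 375.54999999999995 u 282.2 93.5
0.62 ends v 333.20000000000005 387.0 u 58.2 28.8
0 168.7 376.4
5 166.6 372.5
10 165.1 368.0
15 164.4 363.1
20 164.5 357.7
25 165.4 352.0
```

```bash
cat > tilt2.py <<'E'
from h import *
W=cam("wrist");o,r,y=tool();print(o["t"],o["ee_pos"].round(1),o["ft_force"].round(1))
import sys
cv2.imwrite("pics/%s.png"%sys.argv[1],W["img"][:,:,::-1])
for b in cams.cut_out("wrist","jar_turned")[:1]:
    m=b["pixels"];print(round(b["p"],2));rows=np.where(m[:,250:310].any(1))[0];print("rows",rows.min(),rows.max())
    print({int(v):int(m[v,200:360].sum()) for v in range(168,250,8)})
g=o["ee_pos"]+r@[0,0,-15.5];q=np.linspace(0,2*np.pi,60)
for th in(-10,0,10,15,20,25):
    t=np.radians(th);a=np.array([np.cos(t),0,-np.sin(t)]);n=np.array([np.sin(t),0,np.cos(t)])
    d={}
    I=np.zeros((420,560),np.uint8)
    pts=np.array([proj(W,[g+r@(a*s+21.5*(n*np.cos(x)+np.array([0,1,0])*np.sin(x))) for x in q for s in(-48,48)])]).reshape(-1,2)
    cv2.fillConvexPoly(I,cv2.convexHull(pts.astype(np.float32)).astype(int),1)
    print(th,{v:int(I[v].sum()) for v in range(168,250,8)})
E
python3 tilt2.py w9
python3 - <<'E'
import cv2,numpy as np
for f in("w6","w9"):
    a=cv2.imread(f"pics/{f}.png");a=cv2.resize(a,(560,420)) 
    g=cv2.cvtColor(a,cv2.COLOR_BGR2GRAY);print(f,g[150:400:4,276:284].mean(1).astype(int).tolist())
E
```

```text
21.9833 [466.1  33.1  20.4] [-6.3  0.4 15.2]
0.81
rows 171 372
{168: 0, 176: 71, 184: 93, 192: 96, 200: 96, 208: 94, 216: 93, 224: 92, 232: 91, 240: 90, 248: 89}
-10 {168: 0, 176: 87, 184: 87, 192: 87, 200: 87, 208: 87, 216: 87, 224: 85, 232: 85, 240: 85, 248: 85}
0 {168: 29, 176: 92, 184: 92, 192: 90, 200: 90, 208: 90, 216: 89, 224: 88, 232: 88, 240: 87, 248: 86}
10 {168: 63, 176: 93, 184: 98, 192: 96, 200: 96, 208: 94, 216: 93, 224: 92, 232: 90, 240: 90, 248: 88}
15 {168: 63, 176: 91, 184: 100, 192: 98, 200: 98, 208: 96, 216: 94, 224: 93, 232: 92, 240: 90, 248: 88}
20 {168: 58, 176: 87, 184: 100, 192: 102, 200: 100, 208: 98, 216: 96, 224: 95, 232: 93, 240: 92, 248: 90}
25 {168: 49, 176: 80, 184: 96, 192: 104, 200: 104, 208: 102, 216: 100, 224: 98, 232: 96, 240: 94, 248: 91}
w6 [209, 146, 142, 147, 146, 138, 136, 120, 113, 83, 114, 130, 168, 189, 188, 185, 184, 174, 87, 78, 116, 100, 97, 103, 129, 108, 44, 67, 101, 140, 174, 165, 121, 62, 46, 115, 83, 107, 51, 33, 39, 58, 62, 89, 88, 97, 81, 123, 25, 28, 27, 30, 33, 20, 25, 27, 49, 48, 50, 10, 11, 10, 11]
w9 [145, 152, 151, 149, 152, 141, 171, 150, 150, 149, 141, 135, 167, 167, 167, 192, 189, 184, 185, 189, 183, 126, 146, 149, 150, 146, 151, 165, 157, 145, 152, 149, 154, 158, 157, 154, 155, 155, 53, 54, 61, 82, 85, 100, 105, 103, 49, 153, 23, 29, 26, 27, 27, 31, 28, 33, 81, 78, 80, 19, 20, 20, 20]
```

Emit:
{"op": "move_arm", "data": {"steps": [[[0,0,0.04],0,1],[[0,0,0.04],0,1],[[0,0,0.04],0,1],[[0,0,0],0,1],[[0,0,0],0,1]]}}

```text
t: 22.45
ee_pos: [465.8, 33.0, 17.3]
orientation: [3.14, 0.088, -0.005]
ft_force: [-6.9, 0.7, 17.0]
width: 41.8
grasp_force: 30.0
```

```bash
python3 tilt2.py w10 | head -4
```

```text
22.5 [465.8  33.   17.3] [-7.6  0.2 16.6]
0.69
rows 174 372
{168: 0, 176: 51, 184: 84, 192: 95, 200: 97, 208: 97, 216: 95, 224: 94, 232: 94, 240: 92, 248: 91}
```

Emit:
{"op": "move_arm", "data": {"steps": [[[0,0,0.04],0,1],[[0,0,0.04],0,1],[[0,0,0],0,1],[[0,0,0],0,1]]}}

```text
t: 22.88
ee_pos: [465.7, 33.0, 15.3]
orientation: [-3.14, -0.088, 0.005]
ft_force: [-6.6, 0.3, 15.5]
width: 41.9
grasp_force: 30.0
```

```bash
python3 tilt2.py w11 | head -4
```

```text
22.9333 [465.7  33.   15.3] [-7.   0.2 16.1]
0.96
rows 175 372
{168: 0, 176: 40, 184: 78, 192: 96, 200: 101, 208: 100, 216: 97, 224: 96, 232: 96, 240: 94, 248: 92}
```

```bash
cat > tfit.py <<'E'
from h import *
from scipy.optimize import least_squares
W=cam("wrist");o,r,y=tool();print(o["t"],o["ee_pos"].round(1),o["ft_force"].round(1),o["width"])
m=cams.cut_out("wrist","jar_turned")[0]["pixels"];rows=np.where(m[:,250:310].any(1))[0]
R_=list(range(204,256,4));q=np.linspace(0,2*np.pi,90);Y=np.array([0,1,0])
def model(p):
    th,dz,dx,dy=p;t=np.radians(th);a=np.array([np.cos(t),0,-np.sin(t)]);n=np.array([np.sin(t),0,np.cos(t)])
    g=o["ee_pos"]+r@np.array([dx,dy,-15.5-dz])
    E=[np.array([proj(W,g+r@(a*s+21.5*(n*np.cos(x)+Y*np.sin(x))))[0] for x in q]) for s in(-48,48)]
    h=cv2.convexHull(np.vstack(E).astype(np.float32))[:,0];h=np.vstack([h,h[:1]])
    L=[];
    for v in R_:
        xs=[]
        for A,B in zip(h[:-1],h[1:]):
            if (A[1]-v)*(B[1]-v)<=0 and A[1]!=B[1]: xs.append(A[0]+(B[0]-A[0])*(v-A[1])/(B[1]-A[1]))
        L+=[min(xs),max(xs)]
    return np.array(L),h[:,1].min(),h[:,1].max()
L=[];
for v in R_:
    c=np.where(m[v,180:380])[0]+180;L+=[c.min()-.5,c.max()+.5]
L=np.array(L)
def f(p,w=.5):
    M,t,b=model(p);return np.r_[M-L,(t-rows.min()+1.3)*w,(b-rows.max()-3)*w]
for th0 in(5,20):
    s=least_squares(f,[th0,0,0,0]);print(s.x.round(1),s.cost.round(1),f(s.x).round(1)[-2:])
for th in(0,5,10,15,20,25):
    s=least_squares(lambda p:f([th,*p]),[0,0,0]);print(th,s.x.round(1),s.cost.round(1),f([th,*s.x]).round(1)[-2:])
print("rows",rows.min(),rows.max(),(L[1::2]-L[::2]).tolist())
E
python3 tfit.py
```

```text
23.0333 [465.7  33.   15.3] [-7.4  0.3 15. ] 41.093535331083245
[5. 0. 0. 0.] 180.9 [-3.6 -1.2]
[20.  0.  0.  0.] 67.9 [-4.6 -8.6]
0 [0. 0. 0.] 243.3 [-2.5  0.7]
5 [0. 0. 0.] 180.9 [-3.6 -1.2]
10 [0. 0. 0.] 127.0 [-4.3 -3.5]
15 [0. 0. 0.] 86.1 [-4.7 -5.9]
20 [0. 0. 0.] 67.9 [-4.6 -8.6]
25 [0. 0. 0.] 87.6 [ -4.2 -11.5]
rows 175 372 [100.0, 99.0, 98.0, 97.0, 97.0, 96.0, 95.0, 96.0, 94.0, 94.0, 94.0, 92.0, 92.0]
```

```bash
python3 - <<'E'
s=open("tfit.py").read()
i=s.index("for th0 in")
j=s.index('print("rows"')
s=s[:i]+'''from scipy.optimize import minimize
F=lambda p:float((f(p)**2).sum())
b=minimize(F,[15,2,0,0],method="Nelder-Mead",options=dict(initial_simplex=np.array([[15,2,0,0],[22,2,0,0],[15,6,0,0],[15,2,4,0],[15,2,0,2]],float)));print(b.x.round(1),round(b.fun,1),f(b.x).round(1)[-2:])
for th in(5,10,15,20,25):
    b=minimize(lambda p:F([th,*p]),[2,0,0],method="Nelder-Mead",options=dict(initial_simplex=np.array([[2,0,0],[6,0,0],[2,4,0],[2,0,2]],float)));print(th,b.x.round(1),round(b.fun,1),f([th,*b.x]).round(1)[-2:])
'''+s[j:]
open("tfit.py","w").write(s)
E
python3 tfit.py
```

```text
23.1333 [465.7  33.   15.3] [-6.4  0.7 16.2] 41.15208553893382
[15.6  4.8 -3.5  0.1] 5.7 [ 0.  -0.1]
5 [10.3  2.3  0.1] 62.9 [-4.1  5.2]
10 [ 8.  -0.6  0.1] 25.0 [-2.2  3.2]
15 [ 5.1 -3.2  0.1] 5.9 [-0.2  0.3]
20 [ 1.7 -5.6  0.1] 21.2 [ 1.9 -3.2]
25 [-1.2 -6.2  0.1] 83.2 [ 2.7 -7.6]
rows 174 372 [101.0, 101.0, 100.0, 99.0, 97.0, 97.0, 95.0, 96.0, 94.0, 94.0, 94.0, 92.0, 92.0]
```

Emit:
{"op": "move_arm", "data": {"steps": [[[0.12,0,0],0,1],[[0.1,0,0],0,1],[[0,0,0],0,1],[[0,0,0],0,0.49],[[0,0,0],0,0.49],[[0,0,0],0,0.49],[[0,0,0],0,0.49],[[0,0,0],0,0.49],[[0,0,0],0,0.49]]}}

```text
t: 23.93
ee_pos: [472.9, 33.3, 15.0]
orientation: [3.14, 0.088, -0.001]
ft_force: [-0.8, -0.9, 0.0]
width: 44.9
grasp_force: 0.5
```

```bash
python3 tfit.py
```

```text
23.9833 [472.9  33.3  15. ] [-0.9 -0.2 -0.3] 44.93421901033652
[ 22.1   0.2 -13.   -0.1] 5.0 [-0.   0.1]
5 [ 6.6 -5.1 -0.1] 407.8 [-6.7  8.4]Traceback (most recent call last):
  File "tfit.py", line 28, in <module>
    b=minimize(lambda p:F([th,*p]),[2,0,0],method="Nelder-Mead",options=dict(initial_simplex=np.array([[2,0,0],[6,0,0],[2,4,0],[2,0,2]],float)));print(th,b.x.round(1),round(b.fun,1),f([th,*b.x]).round(1)[-2:])
    res = _minimize_neldermead(fun, x0, args, callback, bounds=bounds,
                               **options)
    fxr = func(xr)
    fx = function(np.copy(x), *(wrapper_args + args))
  File "tfit.py", line 28, in <lambda>
    b=minimize(lambda p:F([th,*p]),[2,0,0],method="Nelder-Mead",options=dict(initial_simplex=np.array([[2,0,0],[6,0,0],[2,4,0],[2,0,2]],float)));print(th,b.x.round(1),round(b.fun,1),f([th,*b.x]).round(1)[-2:])
                        ~^^^^^^^^^
  File "tfit.py", line 25, in <lambda>
    F=lambda p:float((f(p)**2).sum())
                      ~^^^
  File "tfit.py", line 23, in f
    M,t,b=model(p);return np.r_[M-L,(t-rows.min()+1.3)*w,(b-rows.max()-3)*w]
          ~~~~~^^^
  File "tfit.py", line 16, in model
    L+=[min(xs),max(xs)]
        ~~~^^^^
ValueError: min() iterable argument is empty
```

```bash
python3 - <<'E'
s=open("tfit.py").read()
i=s.index("for th in")
j=s.index('print("rows"')
s=s[:i]+'''f2=lambda p:f(p)[:-1]
for th in range(8,29,2):
    t=np.radians(th);dz=48*np.sin(t)+21.5*np.cos(t)-(o["ee_pos"][2]+15.5)
    try:
        b=minimize(lambda p:float((f2([th,dz,*p])**2).sum()),[-5,0],method="Nelder-Mead",options=dict(initial_simplex=np.array([[-5,0],[-2,0],[-5,2]],float)))
        xc=o["ee_pos"][0]+b.x[0];x0=xc-48*np.cos(t)+21.5*np.sin(t)
        print("jig",th,round(dz,1),b.x.round(1),round(b.fun,1),f([th,dz,*b.x]).round(1)[-2],"wall x implied",round(x0+20/np.tan(t),1))
    except ValueError: print(th,"-")
'''+s[j:]
open("tfit.py","w").write(s)
E
python3 tfit.py
```

```text
24.0833 [472.9  33.3  15. ] [-0.8 -0.5 -0.4] 44.92197947655159
[ 21.9   1.4 -12.6  -0.1] 7.1 [0.3 0.2]
8 -
10 -
12 -
14 -
jig 16 3.4 [-13.7  -0.1] 19.9 1.2 wall x implied 488.7
18 -
20 -
jig 22 7.4 [-11.9  -0. ] 131.3 0.9 wall x implied 474.0
jig 24 8.6 [-11.2  -0. ] 270.7 0.9 wall x implied 471.4
jig 26 9.8 [-10.6  -0. ] 464.9 0.9 wall x implied 469.6
28 -
rows 192 373 [80.0, 88.0, 96.0, 99.0, 100.0, 100.0, 100.0, 99.0, 98.0, 97.0, 97.0, 95.0, 95.0]
```

Emit:
{"op": "move_arm", "data": {"steps": [[[0,0,0],0,0.46],[[0,0,0],0,0.46],[[0,0,0],0,0.46],[[-0.4,0,0.04],0,0.46],[[-0.42,0,0.04],0,0.46],[[0,0,0],0,0.46],[[0,0,0],0,0.46],[[0,0,0],0,1],[[0,0,0],0,1],[[0,0,0],0,1],[[0,0,0],0,1],[[0,0,0],0,1]]}}

```text
t: 25.13
ee_pos: [452.9, 32.2, 13.3]
orientation: [-3.14, -0.088, -0.001]
ft_force: [0.3, 0.1, 1.9]
width: 41.4
grasp_force: 30.0
```

```bash
sed -i 's/range(204,256,4)/range(212,256,4)/; s/range(8,29,2)/range(10,25,2)/' tfit.py; python3 tfit.py
```

```text
25.1833 [452.9  32.3  13.3] [0.  0.5 1. ] 41.546848656703226
[18.2  4.9  7.4  0.2] 8.6 [ 0.1 -0.1]
jig 10 0.7 [4.7 0.2] 142.5 3.1 wall x implied 527.5
jig 12 2.2 [5.1 0.2] 74.3 2.6 wall x implied 509.6
jig 14 3.7 [5.9 0.2] 29.8 1.7 wall x implied 497.7
jig 16 5.1 [7.2 0.2] 10.1 0.4 wall x implied 489.6
jig 18 6.5 [8.7 0.2] 15.1 -1.3 wall x implied 484.2
jig 20 7.8 [10.5  0.2] 43.4 -3.2 wall x implied 480.6
jig 22 9.1 [12.4  0.2] 92.6 -5.4 wall x implied 478.4
jig 24 10.4 [14.4  0.3] 159.6 -7.7 wall x implied 477.1
rows 151 352 [97.0, 97.0, 97.0, 96.0, 96.0, 95.0, 93.0, 92.0, 91.0, 90.0, 89.0]
```

Emit:
{"op": "move_arm", "data": {"steps": [[[0,0,-0.2],0,1],[[0.18,0,0],0,1],[[0.18,0,0],0,1],[[0,0,0.08],0,1],[[0,0,0.06],0,1],[[0,0,0.04],0,1],[[0,0,0],0,1],[[0,0,0],0,1],[[0,0,0],0,1]]}}

```text
t: 25.98
ee_pos: [462.5, 32.8, 14.4]
orientation: [-3.14, -0.088, -0.003]
ft_force: [-1.4, 0.0, 12.3]
width: 41.3
grasp_force: 30.0
```

```bash
python3 tfit.py
```

```text
26.0333 [462.5  32.8  14.4] [-1.2 -0.2 12.7] 41.851920099845174
[21.6  5.7  7.   0.3] 3.0 [ 0.1 -0.2]
jig 10 -0.4 [2.5 0.3] 311.2 4.8 wall x implied 534.9
jig 12 1.1 [2.6 0.3] 199.5 4.6 wall x implied 516.7
jig 14 2.6 [3.2 0.3] 111.4 4.0 wall x implied 504.5
jig 16 4.0 [4.2 0.3] 49.1 2.9 wall x implied 496.2
jig 18 5.4 [5.7 0.3] 13.5 1.5 wall x implied 490.7
jig 20 6.7 [7.4 0.3] 3.9 -0.3 wall x implied 487.1
jig 22 8.0 [9.3 0.3] 18.5 -2.4 wall x implied 484.9
jig 24 9.3 [11.4  0.3] 54.4 -4.6 wall x implied 483.7
rows 152 350 [102.0, 100.0, 99.0, 97.0, 97.0, 95.0, 95.0, 93.0, 93.0, 92.0, 91.0]
```

Emit:
{"op": "move_arm", "data": {"steps": [[[0,0,-0.3],0,1],[[0,0,-0.7],0,1],[[0,0,-0.9],0,1],[[0,0,-0.9],0,1],[[0,0,-0.9],0,1],[[0,0,-0.9],0,1],[[0,0,-0.9],0,1],[[0,0,-0.6],0,1],[[0,0,-0.3],0,1],[[0,0,0],0,1],[[0,0,0],0,1]]}}

```text
t: 27.0
ee_pos: [461.2, 32.7, 173.4]
orientation: [-3.14, -0.088, 0.0]
ft_force: [-0.4, 0.1, -0.9]
width: 41.7
grasp_force: 30.0
```

```bash
sed 's/^for th in range/for th in []: #/' tfit.py > /dev/null; python3 tfit.py | grep -v jig; python3 - <<'E'
from h import *
b=cams.cut_out("scene","jar_turned")
S=cam("scene");o,r,y=tool()
for x in cams.cut_out("scene","jar_turned")[:1]:
    print(x["p"],np.round(x["rect"],1),[np.round(k,1) for k in cv2.minAreaRect(cv2.findNonZero(x["pixels"].astype(np.uint8)))])
q=np.linspace(0,2*np.pi,60);Y=np.array([0,1,0])
for th in(12,16,20,24):
    t=np.radians(th);a=np.array([np.cos(t),0,-np.sin(t)]);n=np.array([np.sin(t),0,np.cos(t)]);g=o["ee_pos"]+r@np.array([7.3,.3,-22])
    pts=proj(S,[g+r@(a*s+21.5*(n*np.cos(k)+Y*np.sin(k))) for k in q for s in(-48,48)]).astype(np.float32)
    x0,x1=pts.min(0),pts.max(0);print(th,((x0+x1)/2).round(1),(x1-x0).round(1),[np.round(k,1) for k in cv2.minAreaRect(pts)])
E
```

```text
27.05 [460.8  32.7 172.8] [-0.3 -0.4 -0.8] 41.68415258913219
[21.6  7.4  8.   0.2] 4.3 [-0.1  0.1]
10 -
12 -
14 -
16 -
18 -
20 -
22 -
24 -
rows 151 350 [100.0, 100.0, 100.0, 98.0, 98.0, 98.0, 96.0, 95.0, 93.0, 93.0, 91.0]
0.6 [223.6 206.2  28.6  29.7] [array([222.6, 203.3]), array([16.6, 33.3]), np.float64(42.9)]
12 [223.7 201.8] [35.6 33.5] [array([223.9, 201.8]), array([16.7, 39.3]), np.float64(49.6)]
16 [223.7 201.8] [35.3 34.9] [array([223.9, 201.7]), array([16.6, 39.6]), np.float64(46.1)]
20 [223.7 201.7] [34.9 36.1] [array([223.8, 201.5]), array([16.6, 39.8]), np.float64(42.2)]
24 [223.7 201.7] [34.5 37.1] [array([223.8, 201.5]), array([16.6, 39.9]), np.float64(39.4)]
```

Emit:
{"op": "move_arm", "data": {"steps": [[[0,0,0],-1,1],[[0,0,0],-1,1],[[0,0,0],-1,1],[[0,0,0],-1,1],[[0,0,0],-1,1],[[0,0,0],-1,1],[[0,0,0],-1,1],[[0,0,0],-1,1],[[0,0,0],-1,1],[[0,0,0],-1,1],[[0,0,0],-1,1],[[0,0,0],-1,1],[[0,0,0],-1,1],[[0,0,0],-1,1],[[0,0,0],-1,1],[[0,0,0],-1,1],[[0,0,0],-0.96,1],[[0,0,0],0,1]]}}

```text
t: 28.75
ee_pos: [461.1, 32.7, 173.0]
orientation: [-2.256, -2.185, 0.002]
ft_force: [-0.2, 0.6, -1.5]
width: 41.4
grasp_force: 30.0
```

Emit:
{"op": "move_arm", "data": {"steps": [[[0.75,0.64,-0.1],0,1],[[0.75,0.64,-0.1],0,1],[[0.75,0.64,0],0,1],[[0.75,0.64,0],0,1],[[0.75,0.64,0],0,1],[[0.75,0.64,0],0,1],[[0.75,0.64,0],0,1],[[0,0,0],0,1],[[0,0,0],0,1],[[0,0,0],0,1]]}}

```text
t: 29.58
ee_pos: [577.0, 159.5, 177.8]
orientation: [-2.261, -2.18, 0.003]
ft_force: [0.8, -0.3, -1.6]
width: 41.7
grasp_force: 30.0
```

```bash
python3 - <<'E'
from h import *
W=cam("wrist");S=cam("scene");T=cam("top");o,r,y=tool();print(o["t"],o["ee_pos"],y,o["qpos"],o["grasp_force"])
cv2.imwrite("pics/s12.png",S["img"][:,:,::-1])
for n,C in(("wrist",W),("scene",S),("top",T)):
  for t in("lens","jar_turned"):
    for b in cams.cut_out(n,t)[:2]: 
      print(n,t,round(b["p"],2),np.round(b["rect"],1),np.round(cv2.minAreaRect(cv2.findNonZero(b["pixels"].astype(np.uint8))),1) if 0 else "")
L=np.array([584.2,328.3,217.4])
for C in(S,T):print("pred lens",proj(C,L),"jar",proj(C,o["ee_pos"]+r@[7.6,.2,-22.4]))
E
```

```text
29.7333 [577.20002094 159.15884626 178.47754161] 87.92089931705917 [ 2.49228424e-01  4.38455770e-01  1.72216457e+00 -1.11459429e-04
  9.81940004e-01  2.85577690e-01] 29.99971468700096
scene lens 0.85 [170.9 144.6  29.5  21.1] 
scene lens 0.61 [223.7 281.   14.8  16.7] 
scene jar_turned 0.64 [215.8 175.5  30.7  24. ] 
top lens 0.94 [140.3 183.6  32.6  23.2] 
pred lens [[179.4889485  151.48281572]] jar [[216.15481595 171.84972752]]
pred lens [[153.88180166 184.37772387]] jar [[206.74445056 190.35204854]]
```

```bash
python3 - <<'E'
from h import *
S=cam("scene");T=cam("top")
m={n:cams.cut_out(n,"lens")[0] for n in("scene","top")}
for yaw in(-92,-97):
  for L in([584.2,328.3,217.4],):
    L=np.array(L);t=np.radians(20);w=np.radians(yaw)
    d=np.array([np.cos(t)*np.cos(w),np.cos(t)*np.sin(w),-np.sin(t)]);h=np.array([-np.sin(w),np.cos(w),0]);u=np.cross(-d,h);u*=np.sign(u[2])
    for n,C in(("scene",S),("top",T)):
        pts=[L+19*(h*np.cos(k)+u*np.sin(k)) for k in np.linspace(0,6.28,30)]+[L-d*s+h*a+u*b for s in(10,52) for a in(-31,31) for b in(-25,25)]
        q=proj(C,pts);print(yaw,n,"pred L,T,R,B",q.min(0).round(1),q.max(0).round(1),"  box only",q[30:].min(0).round(1),q[30:].max(0).round(1))
for n in m:
    u,v,w,h=m[n]["rect"];print(n,"seen",u-w/2,v-h/2,u+w/2,v+h/2)
E
```

```text
-92 scene pred L,T,R,B [159.7 132.9] [186.5 158.8]   box only [159.7 132.9] [186.5 158.8]
-92 top pred L,T,R,B [134.4 169.7] [155.  195.2]   box only [134.4 169.7] [152.9 195.2]
-97 scene pred L,T,R,B [160.5 132.8] [187.1 158.4]   box only [160.5 132.8] [187.1 158.4]
-97 top pred L,T,R,B [133.8 168.7] [155.4 194.6]   box only [133.8 168.7] [153.8 194.6]
scene seen 154.65 131.65 185.54999999999998 156.54999999999998
top seen 123.49999999999999 172.54999999999998 153.89999999999998 193.85
```

Emit:
{"op": "move_arm", "data": {"steps": [[[0,0.03,0.5],0,1],[[0.2,0,0.53],0,1],[[0.5,0,0],0,1],[[0.5,0,0],0,1],[[0.3,0,0],0,1],[[0.18,0,0],0,1],[[0,0,0],0,1],[[0,0,0],0,1],[[0,0,0],0,1],[[0,0,0],0,1]]}}

```text
t: 31.07
ee_pos: [580.2, 201.6, 153.1]
orientation: [2.26, 2.182, 0.0]
ft_force: [-0.1, -0.7, -0.9]
width: 41.8
grasp_force: 30.0
```

```bash
python3 tfit.py | sed -n 1,2p; python3 - <<'E'
from h import *
o,r,y=tool();print(o["ee_pos"],y,o["qvel"].round(3),o["grasp_force"])
th=np.radians(20.5);a=np.array([np.cos(th),0,-np.sin(th)])
c=o["ee_pos"]+r@[7.6,.2,-22.4];b=c+48*(r@a);d=b-np.array([584,329,218.5]);print("base",b,"dist",np.linalg.norm(d),"dir",d/np.linalg.norm(d))
S=cam("scene")
for t in("tray","clip","jar_a"):
    for k in cams.boxes_of("scene",t)[:4]:print(t,round(k["p"],2),np.round(k["rect"],1),onz(S,k["rect"][:2],29).round())
E
```

```text
31.1167 [580.3 201.6 153.1] [ 0.2  0.5 -0.1] 41.60839598131805
[21.7  6.3  7.7 -0.7] 3.5 [ 0.1 -0.2]
[580.27381381 201.5403695  153.11695687] 87.96833596454451 [ 0.001  0.002 -0.002 -0.    -0.002 -0.   ] 29.999783512903377
base [582.32916033 254.05987525 192.32816762] dist 79.39634004559603 dir [-0.02104429 -0.94387379 -0.32963525]
tray 0.96 [267.4 262.4 120.5  58.4] [513. -83.  29.]
clip 0.63 [291.9 282.8  11.8  11.7] [ 483. -188.   29.]
jar_a 0.85 [233.1 236.1  33.   26.7] [552.  79.  29.]
jar_a 0.79 [277.4 256.7  31.9  27.6] [553. -86.  29.]
```

```bash
python3 -c "
from workcell import ctrl
print(ctrl.close_job())"
```

```text
the job is handed in; nothing more can be done
None
```

The outside jar lies in the empty groove, lid away from the robot. The turned jar is held in the air with its base centred on the date camera, measured at about 79 mm from the lens and within about 2° of square. The job was handed in at about 31 s, and no verdict was returned.

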